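# Ring for the grower and hold the chart clip open on the card

## Task

Ring for the grower with the call button on the bench: press it all the way down and let it come right back up. Then squeeze the handles of the spring clip parked on the bin wall, lift it off, and bring it down from above over the top edge of the card in the stand, near the middle of that edge. Finish while still holding it there, spread wide open, one jaw well down on each side of the card and nothing touching the card or its stand, so that the grower can slip the new chart in; do not let go, and do not shift the stand or the other things on the bench.

Things in the scene. Friction and masses are not known exactly. Their poses are not given: they have to be found in the camera images.
- call_top (a point): centre of the top face of the black round push button (34 mm across) on the call unit, a white box 78 x 96 x 28 mm fixed to the bench. The button's top stands 41.5 mm above the bench when up; it presses straight down 6 mm (1.5 N at first, 4.5 N fully down) and springs back.
- call_push (a joint): travel of the call button in m: 0 up, 0.006 fully down.
- call_unit: the white call unit, 78 mm (x) by 96 mm (y), 28 mm high, fixed; origin at the centre of its underside.
- bin: small open sheet-metal bin, 100 mm (its x) by 150 mm (its y), 62 mm high, walls 3 mm, fixed to the bench; origin at the centre of its underside. The clip is parked on its front wall (the wall at the bin's own -x, middle of the wall at x = -48.5 mm). Two vials stand in it.
- clip: 65 g steel spring clip, handles and jaws black-dipped, parked jaws down, handles up, astride the bin's front wall. Origin on the pivot pin, 5.5 mm above the wall's top, 67.5 mm above the bench. z: up between the handles; x: line along which the handles close and the jaws part; y: along the pin (22 mm wide, pin 28). The body is the half at -x; the other half is hinged to it.
- clip_lever (a joint): opening of the clip in rad: 0 as parked with jaws parallel, 3 mm apart; 0.6 fully squeezed, at a firm stop; the spring shuts it. Squeezing takes about 5 N on each handle end at first, 11 N fully open. Squeezed evenly, each half turns 0.3 rad.
- clip_tip_a (a point): inner lower edge of the clip's -x jaw, middle of its width, 42 mm below the pin while parked; with the clip fully squeezed the tips are 40 mm below the pin and 27 mm apart, and the jaws are at least 18 mm apart from 12 mm below the pin down; the coil on the pin has 5.5 mm radius.
- clip_grip (a point): middle between the two handles, on the clip half at -x, 38 mm above the pin. The handles reach from 8 to 58 mm above the pin and flare outward while parked, 54 mm over their outer faces at the top; fully squeezed these faces are parallel, upright and 22 mm apart.
- clip_tip_b (a point): the same edge of the clip's +x jaw.
- card_top (a point): middle of the top edge of the card, 150 mm above the bench; axes are those of the stand.
- stand: loose card stand, 0.95 kg: dark steel base 84 mm (its x) by 130 mm (its y), 10 mm thick, with two aluminium clamp bars (to 28 mm height) holding an upright white card 3 mm thick (x), 120 mm wide (y), top edge at 150 mm, a ruled chart on its -x face. Origin at the centre of the base's underside.
- vial_0: small capped vial, 25 mm across, 64 mm tall, standing in the bin at its back; leave alone.
- vial_1: second vial like it, in the bin; leave alone.
- marker: marker pen, 14 x 128 x 16 mm, lying on the bench; leave alone.
- scoop: measuring scoop, 43 x 127 x 18 mm, lying on the bench; leave alone.
- tape_roll: roll of tape, 98 mm across, 48 mm high; leave alone.
- pocket_book: black notebook, 93 x 136 x 24 mm; leave alone.
- snips: snips, 34 x 159 x 13 mm; leave alone.
- dibber: wooden dibber, 28 x 138 x 28 mm, lying on the bench; leave alone.
Things that resemble listed ones, but are neither listed nor needed, are in the scene too. Leave any pink or red look-alike of the clip alone. Leave any pink look-alike of the bin alone.

How it is judged:
By the outcome, as a careful person would: the job done as asked, in the order asked, and still so for the second after the job is handed in, while the arm keeps its last pose, push and grip.
It also fails if it takes over 51 s, if anything falls off the work surface, if the arm or the gripper's body presses on something with over 40 N, if the wrist force passes 120 N, or if a joint passes its speed limit or range.

## Robot

A 7-joint arm with a two-finger parallel gripper is mounted at the origin on a cart in front of the work surface, level with it; the furniture and walls round the work are solid. World frame = base frame: x ahead of the robot, y to its left, z up, the work surface at z = 0. Lengths are in m, angles in degrees, forces in N, time in s.
With the tool pointing down it reaches from about 0.425 to 0.875 m from the base axis. Payload 4.7 kg.
Tool frame: the origin (TCP) lies midway between the tips of the shut fingers; the grasp point (between the pads) lies 19 mm behind it (hold_point_z is the distance from the TCP to the grasp point, in m); z points along the fingers, y is the line along which they close (so a half turn about z gives the same grasp; the last joint's range is limited). The gripper opens to 87 mm and grips with 3 to 60 N. Pads are 19 mm wide; open, the fingers measure 117 mm over their backs; the gripper's body (75 mm by 190 mm) begins 51 mm behind the grasp point.
Start: joints at [65.266, 18.392, -4.016, 83.108, 1.295, 78.541, -3.26], TCP at [0.28, -0.587, 0.183] pointing down, gripper open.
Joint ranges: [-163.93, 163.93], [-17.29, 119.83], [-79.2, 71.16], [3.27, 140.29], [-89.18, 269.18], [5.43, 117.66], [-154.24, 154.24]. Speed limits (degrees/s): [147.25, 147.25, 180, 180, 180, 180, 180].

## Interface

Orientations are given as [roll, pitch, yaw] about the fixed x, y, z axes, in that order (R = Rz(yaw) Ry(pitch) Rx(roll)).
In Python, from station import * gives the robot as it stands.
- The arm moves only by the shell command python3 -m handwheel 'ROWS' [FORCE]. ROWS is a JSON object of lists of equal length, an entry for each row: "gripper": the opening, from 0 (shut) to 1 (fully open); "offset": the shift along the tool's x, y, z in mm, a list of three; "rotation": the turn, a rotation vector about the tool's x, y, z in rad, a list of three. A call has exactly 8 rows; each row shifts and turns the commanded pose from where the row before left it, along the tool's axes as they then stand; what a row does not reach is not made up. A row lasts 1/8 s, in which the tool goes at most 62.5 mm and 10.7 degrees, less where a joint would pass 70% of its speed; a pose out of reach is approached as far as the arm can. A call with a gripper value outside its range is refused whole. The fingers move at their own pace and stop on an object; FORCE is the grip in N (left out, the last holds). Time passes only in rows, so rows that do not move let the fingers close, or fill a call up. It gives the time, the measured TCP pose, the force, the opening and the grip force at its end, in the units of the state.
- get_state(): the state, without advancing time (a new reading comes with each control period).
- snapshot(name): name is "scene" or "top" or "wrist"; returns (picture, depth): 384x512x3 uint8, red, green, blue; 384x512 float32, m along the optical axis (not along the pixel's ray), 0 where there is no reading.
- camera_model(name): a dict with "intrinsics" (3x3 intrinsics, pixels), "xyz" and "orientation" of the camera in the world. Camera axes: x right, y down, z forward; pixel columns grow to the right and rows downward; lengths in m; the calibration is good to about 2 mm. A picture is of the moment at which its call begins: read the wrist's pose just before it. camera_model takes no time and is no camera call; for the wrist camera it gives the pose at the moment of the call.
- job_done(): hands the job in; it is judged then, once.
The state is a dict: "t": time; "joint_positions": joint angles; "joint_velocities": joint speeds; "joint_torque": joint torques, N m; "ee_pos": TCP position; "eef_rot": TCP orientation; "force": force on the tool from outside, world axes, zero at the start; "ft_torque": the same for the moment, N m; "opening": finger opening in m; "grasp_force": force on a finger pad.
Only numpy, scipy, OpenCV 4.12 (cv2) and the standard library are available. Lean on these libraries where they do the work, as an engineer would, in place of code of your own. Each camera call takes 0.05 s, during which the arm holds its last target. There are 200 camera calls.

## Working session

There is one attempt and no reset: what is moved stays moved. The work goes in short steps, Python scripts to look and compute and a shell command to move; the robot and the scene stay as the last step left them, time stands still between calls to the robot, and variables do not carry over. Pictures are saved under pics/ and viewed, at most 11 in all, crops included, and the job is handed in when it is done.

```bash
mkdir -p pics; ls; python3 - <<'E'
from station import *
import cv2,numpy as np
s=get_state();print(s)
for n in ["scene","top"]:
    p,d=snapshot(n);m=camera_model(n);print(n,m)
    np.savez(n+".npz",p=p,d=d);cv2.imwrite(f"pics/{n}.png",cv2.resize(p[:,:,::-1],(800,600)))
E
```

```text
pics
{'t': 0.0, 'joint_positions': array([65.26519925, 18.43841368, -4.01687187, 83.17585363,  1.29396103,
       78.54316825, -3.26222501]), 'joint_velocities': array([ 0.02768278,  0.00361337, -0.04383289, -0.01654326, -0.01043756,
        0.00115708, -0.01125986]), 'joint_torque': array([-4.82697978e-04, -4.91293001e+01, -4.04104041e-01, -3.12528241e+01,
       -6.39620307e-02,  4.38182498e-02,  1.82940507e-04]), 'ee_pos': array([ 0.27995547, -0.58589501,  0.18186078]), 'eef_rot': array([-1.79887762e+02,  4.52186298e-03,  2.55434155e+01]), 'force': array([-0.62038382,  0.4661023 , -1.06017206]), 'ft_torque': array([ 0.04177235,  0.03729967, -0.03800162]), 'grasp_force': 0.0, 'opening': 0.08716442842543831}
scene {'intrinsics': array([[479.76154103,   0.        , 252.39099106],
       [  0.        , 479.76154103, 188.31845004],
       [  0.        ,   0.        ,   1.        ]]), 'xyz': array([-0.53062964, -0.94156652,  0.69878888]), 'orientation': array([-112.72982687,   -0.31438771,  -49.26952701])}
top {'intrinsics': array([[444.65799535,   0.        , 260.10938847],
       [  0.        , 444.65799535, 191.21507195],
       [  0.        ,   0.        ,   1.        ]]), 'xyz': array([-0.22522063, -0.14472654,  1.5231027 ]), 'orientation': array([-151.50312966,   -0.66667588,  -79.77356571])}
```

View pics/scene.png

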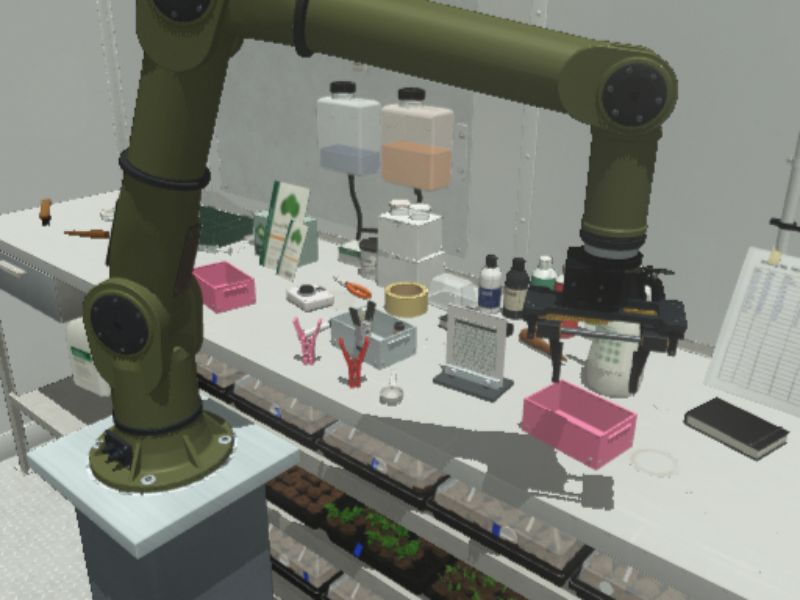

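View pics/top.png

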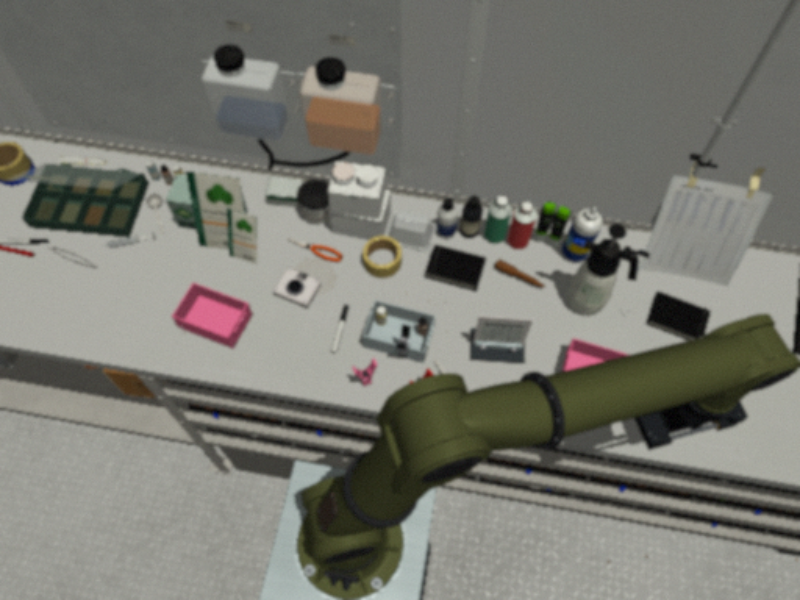

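Candidates (800x600 scene pixels):
- **Clip:** the black one on the grey bin at (365,315). Look-alikes are pink at (308,340) and red at (353,362).
- **Bin:** grey at (373,335). Look-alikes are pink at (222,285) and (578,422).
- **Button:** black on the white box at (310,295).
- **Stand:** (475,350). The wall chart at (760,340) isn't it.

I choose the black clip on the grey bin, and check it in a crop.

```bash
cat > h.py <<'E'
import numpy as np,cv2
from scipy.spatial.transform import Rotation as R
from station import *
def ray(m,u,v):
    K=np.array(m["intrinsics"]);d=R.from_euler('xyz',m["orientation"],degrees=True).as_matrix()@np.linalg.inv(K)@[u,v,1]
    return np.array(m["xyz"]),d
def onz(m,u,v,z):
    o,d=ray(m,u,v);return o+d*(z-o[2])/d[2]
def proj(m,P):
    q=R.from_euler('xyz',m["orientation"],degrees=True).as_matrix().T@(np.array(P)-m["xyz"]);q=np.array(m["intrinsics"])@q;return q[:2]/q[2]
def cloud(m,d):
    v,u=np.mgrid[:d.shape[0],:d.shape[1]];K=np.array(m["intrinsics"])
    P=np.stack([(u-K[0,2])/K[0,0]*d,(v-K[1,2])/K[1,1]*d,d],-1)
    W=P@R.from_euler('xyz',m["orientation"],degrees=True).as_matrix().T+m["xyz"];W[d==0]=np.nan;return W
E
python3 - <<'E'
from h import *
S=np.load("scene.npz");T=np.load("top.npz")
a=cv2.resize(S['p'][170:270,175:335],(800,500),interpolation=2)[:, :, ::-1]
b=cv2.resize(T['p'][150:250,170:345],(800,457)[:2],interpolation=2)[:,:,::-1]
im=np.vstack([cv2.resize(a,(480,300)),cv2.resize(b,(480,274))]);im=np.vstack([cv2.resize(a,(512,320)),cv2.resize(b,(512,280))]);cv2.imwrite("pics/crop.png",im)
m=camera_model("top");W=cloud(m,T['d'])
for n,(u,v),z in [("call",(297,286),.0415),("binFL",(365,331),.062),("binFR",(426,354),.062),("binBL",(376,305),.062),("binBR",(434,322),.062),("cardL",(478,319),.15),("cardR",(531,322),.15),("clip",(404,335),.1)]:
    u*=.64;v*=.64;print(n,onz(m,u,v,z).round(3),W[int(v),int(u)].round(3))
m=camera_model("scene");W=cloud(m,S['d'])
for n,(u,v),z in [("call",(307,288),.0415),("cardL",(449,305),.15),("cardR",(507,323),.15),("clip",(360,305),.12)]:
    u*=.64;v*=.64;print(n,onz(m,u,v,z).round(3),W[int(v),int(u)].round(3))
E
```

```text
call [0.555 0.251 0.042] [0.559 0.253 0.035]
binFL [0.457 0.059 0.062] [0.467 0.064 0.046]
binFR [ 0.425 -0.09   0.062] [ 0.437 -0.087  0.038]
binBL [0.529 0.048 0.062] [0.537 0.052 0.047]
binBR [ 0.509 -0.095  0.062] [ 0.508 -0.093  0.063]
cardL [ 0.49  -0.193  0.15 ] [ 0.572 -0.195 -0.006]
cardR [ 0.504 -0.31   0.15 ] [ 0.511 -0.308  0.138]
clip [ 0.445 -0.035  0.1  ] [ 0.451 -0.032  0.091]
call [0.555 0.255 0.041] [0.553 0.256 0.043]
cardL [ 0.492 -0.197  0.15 ] [ 0.498 -0.192  0.147]
cardR [ 0.496 -0.32   0.15 ] [ 0.514 -0.307  0.142]
clip [ 0.434 -0.028  0.12 ] [0.633 0.163 0.001]
```

View pics/crop.png

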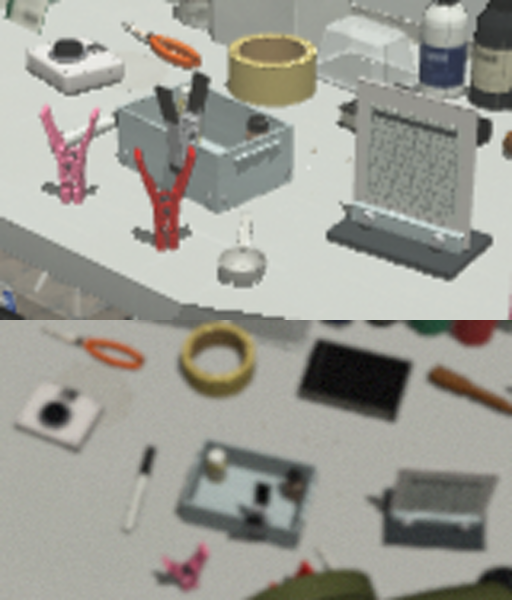

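The crop shows the black-handled clip astride the grey bin's front wall (180,110), with red and pink decoys beside it. The button is at (68,48) and the card's top edge runs from (360,80) to (475,112). Next I raise the arm and turn the tool to yaw 90.

```bash
python3 -m handwheel '{"gripper":[1,1,1,1,1,1,1,1],"offset":[[0,0,-50],[0,0,-50],[0,0,-20],[0,0,0],[0,0,0],[0,0,0],[0,0,0],[0,0,0]],"rotation":[[0,0,-0.14],[0,0,-0.14],[0,0,-0.14],[0,0,-0.14],[0,0,-0.14],[0,0,-0.14],[0,0,-0.14],[0,0,-0.145]]}'
python3 -m handwheel '{"gripper":[1,1,1,1,1,1,1,1],"offset":[[48,27,0],[48,27,0],[48,27,0],[48,27,0],[48,27,0],[48,27,0],[44,28,0],[0,0,0]],"rotation":[[0,0,0],[0,0,0],[0,0,0],[0,0,0],[0,0,0],[0,0,0],[0,0,0],[0,0,0]]}'
python3 - <<'E'
from h import *
m=camera_model("wrist");p,d=snapshot("wrist");s=get_state();print(m,s['ee_pos'],s['eef_rot'],s['joint_positions'])
np.savez("w1.npz",p=p,d=d);cv2.imwrite("pics/w1.png",p[:,:,::-1])
E
```

```text
t: 1.1
ee_pos: [0.2801, -0.5863, 0.3023]
eef_rot: [-180.0, -0.1, 90.3]
force: [0.2, -0.1, -0.0]
opening: 0.0867
grasp_force: 0.0
t: 2.1
ee_pos: [0.4727, -0.249, 0.303]
eef_rot: [179.9, -0.1, 90.5]
force: [0.3, -0.8, -0.4]
opening: 0.0869
grasp_force: 0.0
{'intrinsics': array([[343.43883796,   0.        , 260.9655795 ],
       [  0.        , 343.43883796, 193.81807493],
       [  0.        ,   0.        ,   1.        ]]), 'xyz': array([ 0.47256846, -0.17488924,  0.50517938]), 'orientation': array([ 1.64357512e+02, -1.00778974e-01,  5.21274234e-01])} [ 0.47111439 -0.25230267  0.30277798] [-1.79982645e+02 -1.60258802e-03  9.02770603e+01] [ 50.82395511   3.72199209 -26.82736032  87.22891686   1.68456897
  89.4654494   24.3061416 ]
```

View pics/w1.png

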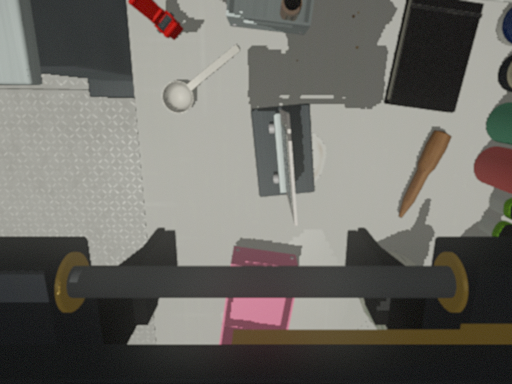

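The wrist view shows the stand at (283,150), with the card's top edge running from about (289,110) to (297,222). The bin and the red decoy are at the top. I measure the card from depth and ray casts, then move on above the clip.

```bash
python3 - <<'E'
from h import *
W1=np.load("w1.npz");m={'intrinsics':[[343.43883796,0,260.9655795],[0,343.43883796,193.81807493],[0,0,1]],'xyz':[0.47256846,-0.17488924,0.50517938],'orientation':[164.357512,-.100779,.521274]}
W=cloud(m,W1['d'])
k=(W[...,2]>.135)&(W[...,2]<.16);k[230:]=0;k[:,:270]=0;k[:,320:]=0
Q=W[k];v,u=np.where(k);print(len(Q),np.nanpercentile(Q,[1,50,99],axis=0).round(4),u.min(),u.max(),v.min(),v.max())
for r in range(v.min(),v.max(),15): 
    uu=u[v==r]; print(r,uu.min(),uu.max(),onz(m,uu.max(),r,.15).round(4),onz(m,uu.min(),r,.15).round(4))
for r in (v.min(),v.max()): print(onz(m,np.median(u[v==r]),r,.15).round(4))
# base
k=(abs(W[...,2]-.010)<.006);k[:,:250]=0;k[:,320:]=0;k[:100]=0;k[200:]=0
c=cv2.minAreaRect(cv2.findNonZero(((W1['p'].max(2)<90)&(np.arange(384)[:,None]<198)&(np.arange(384)[:,None]>104)&(abs(np.arange(512)-283)<36)).astype(np.uint8)));print(c)
print([onz(m,*q,.01).round(4) for q in cv2.boxPoints(c)],onz(m,*c[0],.01).round(4))
# red clip rough
S=np.load("scene.npz");ms=camera_model("scene");Ws=cloud(ms,S['d']);p=S['p'].astype(int)
k=(p[...,0]>150)&(p[...,1]<70)&(p[...,2]<70)&(abs(np.arange(512)-226)<25)&(abs(np.arange(384)-230)[:,None]<25)
print("red",np.nanpercentile(Ws[k],[3,50,97],axis=0).round(3))
E
python3 -m handwheel '{"gripper":[1,1,1,1,1,1,1,1],"offset":[[30,0,0],[50,0,0],[50,0,0],[20,0,0],[0,0,0],[0,0,0],[0,0,0],[0,0,0]],"rotation":[[0,0,0.07],[0,0,0.07],[0,0,0.07],[0,0,0],[0,0,0],[0,0,0],[0,0,0],[0,0,0]]}'
python3 - <<'E'
from h import *
m=camera_model("wrist");p,d=snapshot("wrist");s=get_state();print(m,s['ee_pos'],s['eef_rot'])
import pickle;pickle.dump((m,p,d),open("w2.pkl","wb"));cv2.imwrite("pics/w2.png",p[:,:,::-1])
E
```

```text
421 [[ 0.4985 -0.3075  0.1357]
 [ 0.505  -0.2449  0.15  ]
 [ 0.5128 -0.1906  0.1518]] 285 296 113 224
113 286 287 [ 0.4996 -0.1895  0.15  ] [ 0.4986 -0.1895  0.15  ]
128 286 289 [ 0.502  -0.2044  0.15  ] [ 0.499  -0.2044  0.15  ]
143 287 290 [ 0.5035 -0.2196  0.15  ] [ 0.5005 -0.2197  0.15  ]
158 288 291 [ 0.5051 -0.2352  0.15  ] [ 0.502  -0.2353  0.15  ]
173 290 292 [ 0.5067 -0.2512  0.15  ] [ 0.5046 -0.2512  0.15  ]
188 291 293 [ 0.5083 -0.2676  0.15  ] [ 0.5061 -0.2676  0.15  ]
203 292 295 [ 0.511  -0.2843  0.15  ] [ 0.5078 -0.2844  0.15  ]
218 293 296 [ 0.5127 -0.3015  0.15  ] [ 0.5094 -0.3015  0.15  ]
[ 0.4991 -0.1895  0.15  ]
[ 0.5119 -0.3085  0.15  ]
((282.4034729003906, 148.35862731933594), (86.49754333496094, 56.901641845703125), 86.633544921875)
[array([ 0.4603, -0.1874,  0.01  ]), array([ 0.5395, -0.1822,  0.01  ]), array([ 0.5528, -0.3067,  0.01  ]), array([ 0.4681, -0.3126,  0.01  ])] [ 0.505  -0.2451  0.01  ]
red [[ 0.33  -0.111  0.014]
 [ 0.349 -0.091  0.062]
 [ 0.369 -0.072  0.097]]
t: 3.15
ee_pos: [0.4847, -0.1067, 0.3027]
eef_rot: [-180.0, -0.0, 77.9]
force: [-0.5, 0.7, 0.2]
opening: 0.0873
grasp_force: 0.0
{'intrinsics': array([[343.43883796,   0.        , 260.9655795 ],
       [  0.        , 343.43883796, 193.81807493],
       [  0.        ,   0.        ,   1.        ]]), 'xyz': array([ 0.50110675, -0.03395631,  0.50485856]), 'orientation': array([ 1.64283272e+02, -2.27044579e-02, -1.21643445e+01])} [ 0.48475006 -0.10635753  0.30283735] [-1.79986793e+02 -1.78461423e-03  7.78908145e+01]
```

View pics/w2.png

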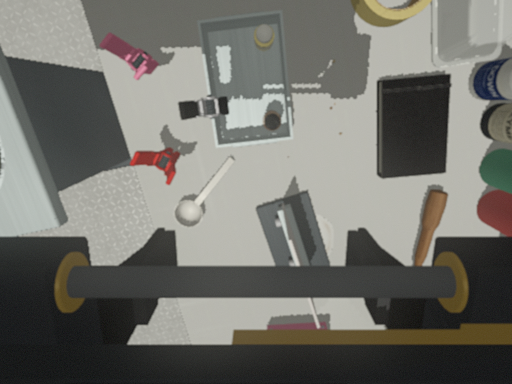

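The view shows the clip's handles from about (180,108) to (228,106) on the bin's front wall, which runs from (200,20) to (216,148). The red decoy at (160,160) stays clear. I work out the clip pose.

```bash
python3 - <<'E'
from h import *
import pickle
m,p,d=pickle.load(open("w2.pkl","rb"));W=cloud(m,d)
k=(W[...,2]>.078)&(W[...,2]<.14);k[:80]=0;k[135:]=0;k[:,:170]=0;k[:,250:]=0
P=W[k];print(len(P),np.nanpercentile(P,[2,50,98],axis=0).round(4))
c=cv2.minAreaRect(P[:,:2].astype(np.float32)*1000);print(c)
hi=k&(W[...,2]>.112);v,u=np.where(hi)
for s in (u<204,u>=204):
    q=W[hi][s];print(len(q),q.mean(0).round(4),q.max(0).round(4),q.min(0).round(4))
k=abs(W[...,2]-.062)<.006;k[160:]=0;k[:,:190]=0;k[:,300:]=0
c=cv2.minAreaRect(W[k][:,:2].astype(np.float32)*1000);print("bin",c,cv2.boxPoints(c).round(1).tolist())
for q in [(200,20),(216,148),(282,12),(292,138)]:print(onz(m,*q,.062).round(4))
E
```

```text
661 [[ 0.4115 -0.0416  0.0788]
 [ 0.4244 -0.0306  0.1046]
 [ 0.4634 -0.0203  0.1225]]
((437.2041931152344, -31.172027587890625), (19.895233154296875, 53.88134002685547), 84.40550994873047)
139 [ 0.4144 -0.0289  0.1192] [ 0.4183 -0.0192  0.1227] [ 0.4098 -0.0388  0.112 ]
109 [ 0.461  -0.0337  0.1208] [ 0.4645 -0.0238  0.123 ] [ 0.4572 -0.0435  0.1139]
bin ((484.52838134765625, -12.088485717773438), (150.19955444335938, 106.34798431396484), 84.193603515625) [[424.0, -81.4000015258789], [529.7999877929688, -92.19999694824219], [545.0, 57.20000076293945], [439.20001220703125, 68.0]]
[0.4498 0.0662 0.062 ]
[ 0.4312 -0.0835  0.062 ]
[0.5454 0.0543 0.062 ]
[ 0.5295 -0.0916  0.062 ]
```

```bash
python3 -m handwheel '{"gripper":[0.5,0,0,0,0,0,0,0],"offset":[[0,0,0],[0,0,0],[55,14,0],[60,14,0],[60,14,0],[60,14,20],[55,14,20],[0,0,20]],"rotation":[[0,0,-0.1],[0,0,-0.11],[0,0,0],[0,0,0],[0,0,0],[0,0,0],[0,0,0],[0,0,0]]}'
python3 - <<'E'
from h import *
m=camera_model("wrist");p,d=snapshot("wrist");s=get_state();print(s['ee_pos'],s['eef_rot'],s['opening'])
import pickle;pickle.dump((m,p,d),open("w3.pkl","wb"));cv2.imwrite("pics/w3.png",p[:,:,::-1])
u,v=proj(m,[.555,.252,.0415]);print(u,v)
g=(p.max(2)<70).astype(np.uint8);n,L,st,C=cv2.connectedComponentsWithStats(g)
for i in range(1,n):
    if st[i,4]>60 and st[i,1]<250: print(st[i],C[i].round(1),onz(m,*C[i],.0415).round(4))
E
```

```text
t: 4.2
ee_pos: [0.5533, 0.1888, 0.2426]
eef_rot: [-179.9, -0.2, 90.5]
force: [0.4, -0.3, 0.2]
opening: 0.0149
grasp_force: 0.0
[0.55245011 0.18481801 0.23973259] [-1.79695325e+02 -3.55862653e-02  9.03078405e+01] 0.010941272016026054
262.29199568910684 108.04086763370755
[496  24  10  23 150] [500.6  35.5] [0.8119 0.3303 0.0415]
[ 466   49   46   95 2945] [492.6  98.3] [0.8155 0.265  0.0415]
[253  84  29  31 703] [267.2  99. ] [0.5605 0.262  0.0415]
[219 229  27  39 702] [233.3 252. ] [0.5197 0.073  0.0415]
[277 233  27  35 603] [289.2 253.5] [0.5912 0.0715 0.0415]
[   29   238   222    91 11904] [154.6 286.3] [0.4153 0.0229 0.0415]
[  281   238   179    91 11186] [368. 283.] [0.696  0.0301 0.0415]
```

View pics/w3.png

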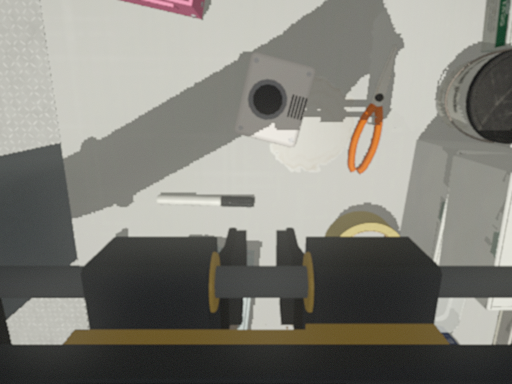

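Button found at (267,99) → (0.560, 0.261). I move above it and come down to 60 mm.

```bash
python3 -m handwheel '{"gripper":[0,0,0,0,0,0,0,0],"offset":[[35,4,0],[40,4,20],[0,0,60],[0,0,60],[0,0,36],[0,0,6],[0,0,0],[0,0,0]],"rotation":[[0,0,0],[0,0,0],[0,0,0],[0,0,0],[0,0,0],[0,0,0],[0,0,0],[0,0,0]]}'
```

```text
t: 5.25
ee_pos: [0.564, 0.2579, 0.064]
eef_rot: [179.8, -0.1, 90.0]
force: [0.3, -0.0, 0.2]
opening: 0.0004
grasp_force: 0.0
```

```bash
python3 -m handwheel '{"gripper":[0,0,0,0,0,0,0,0],"offset":[[0,0,10],[0,0,6],[0,0,4],[0,0,3],[0,0,2],[0,0,1],[0,0,0],[0,0,0]],"rotation":[[0,0,0],[0,0,0],[0,0,0],[0,0,0],[0,0,0],[0,0,0],[0,0,0],[0,0,0]]}'
```

```text
t: 6.25
ee_pos: [0.5625, 0.2574, 0.0358]
eef_rot: [180.0, 0.0, 90.0]
force: [0.3, 0.5, -0.0]
opening: 0.0006
grasp_force: 0.0
```

```bash
python3 -m handwheel '{"gripper":[0,0,0,0,0,0,0,0],"offset":[[0,0,1],[0,0,1],[0,0,1],[0,0,0],[0,0,0],[0,0,0],[0,0,0],[0,0,0]],"rotation":[[0,0,0],[0,0,0],[0,0,0],[0,0,0],[0,0,0],[0,0,0],[0,0,0],[0,0,0]]}'
python3 - <<'E'
from h import *
m=camera_model("wrist");p,d=snapshot("wrist");s=get_state();print(s['ee_pos'],s['force'],s['ft_torque'])
a=cv2.resize(p[100:384,110:410],(450,426));p2,d2=snapshot("scene");b=cv2.resize(p2[150:210,170:220],(350,420),interpolation=2)
cv2.imwrite("pics/w4.png",np.hstack([a[:420],b])[:,:,::-1])
E
```

```text
t: 7.25
ee_pos: [0.5624, 0.2573, 0.0326]
eef_rot: [180.0, 0.0, 90.0]
force: [0.7, 0.2, -0.1]
opening: 0.0005
grasp_force: 0.0
[0.56238003 0.25730291 0.03260517] [-0.38808871  0.57749477 -0.51898765] [ 0.0265497  -0.12613092 -0.00745801]
```

View pics/w4.png

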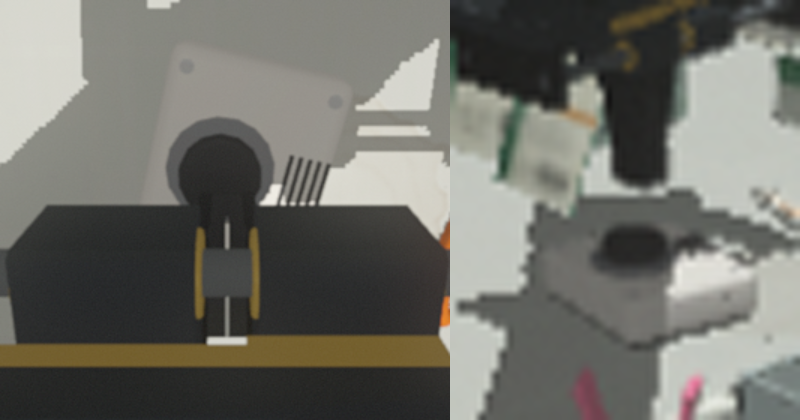

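The fingers appear to hover just behind or above the button (crop 640,180 against the button at 635,245), so I compare depth readings.

```bash
python3 - <<'E'
from h import *
m=camera_model("wrist");p,d=snapshot("wrist");s=get_state();W=cloud(m,d);print(s['ee_pos'],m['xyz'],m['orientation'])
print("tcp px",proj(m,s['ee_pos']),"btn est px",proj(m,[.56,.261,.0415]))
for v,u in [(190,256),(200,256),(205,256),(215,256),(225,250),(240,247),(150,256),(160,320),(135,240)]: print(v,u,p[v,u],W[v,u].round(4),d[v,u])
m=camera_model("scene");p,d=snapshot("scene");W=cloud(m,d);print("tcp px",proj(m,s['ee_pos']))
for v,u in [(172,197),(165,197),(185,196),(190,210),(183,186)]: print(v,u,p[v,u],W[v,u].round(4))
E
```

```text
[0.56238649 0.2573379  0.0326277 ] [0.56310576 0.33174195 0.23469517] [ 1.64266409e+02 -5.10088593e-02 -2.38360873e-02]
tcp px [259.5765744  220.73242973] btn est px [255.52725187 220.11247948]
190 256 [48 48 45] [0.5603 0.2785 0.0371] 0.20460227
200 256 [46 45 45] [0.5603 0.2737 0.0421] 0.20115718
205 256 [46 47 45] [0.5603 0.2707 0.0423] 0.20173629
215 256 [47 46 44] [0.5603 0.2644 0.0419] 0.20383175
225 250 [41 42 40] [0.5567 0.2582 0.0422] 0.20519646
240 247 [36 35 35] [0.5568 0.269  0.0896] 0.15672639
150 256 [151 147 142] [0.5603 0.301  0.028 ] 0.20732301
160 320 [152 148 141] [0.599  0.2951 0.0291] 0.20783666
135 240 [150 146 139] [0.5507 0.3099 0.0272] 0.20564945
tcp px [197.60671899 185.87590379]
172 197 [36 36 34] [0.5519 0.246  0.0923]
165 197 [36 36 34] [0.562  0.2555 0.1137]
185 196 [41 40 39] [0.5507 0.2529 0.0409]
190 210 [190 188 183] [0.5769 0.2085 0.0254]
183 186 [92 94 90] [0.6033 0.3675 0.0018]
```

```bash
python3 - <<'E'
from h import *
import pickle
for f,tcp in (("w2.pkl",[0.48475,-0.10636,0.30284]),("w3.pkl",[.55245,.18482,.23973])):
    m,p,d=pickle.load(open(f,"rb"));W=cloud(m,d);k=(d>0)&(d<.235)
    e=R.from_euler('xyz',[180,0,77.9 if f=="w2.pkl" else 90.3],degrees=True).as_matrix()
    L=(W-tcp)@e*1000
    v,u=np.where(k)
    for c in range(140,400,20 if f=="w2.pkl" else 10):
        r=v[u==c]
        if len(r): print(f,c,r.min(),L[r.min()+1,c].round(0),L[min(r.min()+8,383),c].round(0),L[330,c].round(0))
E
```

```text
w2.pkl 140 247 [ 12. -51. -66.] [ 11. -49. -72.] [-1014.  -588.  1226.]
w2.pkl 160 227 [ 12. -49. -42.] [ 11. -48. -49.] [-1016.  -491.  1228.]
w2.pkl 180 265 [  33.  -20. -123.] [  32.  -19. -125.] [-1015.  -394.  1227.]
w2.pkl 200 265 [  33.  -15. -123.] [  32.  -14. -125.] [-310. -104.  302.]
w2.pkl 220 265 [  33.  -10. -122.] [  32.   -9. -125.] [-311.  -70.  303.]
w2.pkl 240 265 [  33.   -5. -123.] [  32.   -4. -126.] [  24.   -4. -136.]
w2.pkl 260 265 [  33.    1. -123.] [  33.    1. -126.] [  23.    1. -135.]
w2.pkl 280 265 [  33.    6. -123.] [  33.    5. -126.] [  24.    5. -136.]
w2.pkl 300 265 [  33.   11. -124.] [  32.   10. -126.] [  23.   10. -136.]
w2.pkl 320 265 [  32.   16. -122.] [  32.   15. -126.] [  24.   14. -136.]
w2.pkl 340 265 [  33.   21. -123.] [  32.   20. -126.] [  24.   19. -136.]
w2.pkl 360 227 [ 12.  50. -42.] [ 10.  49. -47.] [  24.   23. -136.]
w2.pkl 380 247 [ 11.  52. -65.] [ 11.  50. -71.] [  24.   27. -136.]
w3.pkl 140 236 [  42.  -31. -120.] [  41.  -30. -123.] [  27.  -25. -139.]
w3.pkl 150 236 [  41.  -29. -118.] [  41.  -27. -124.] [  28.  -2
[... 1055 characters left out ...]
 [ 15.  18. -76.] [  28.   10. -139.]
w3.pkl 310 236 [  41.   15. -119.] [  42.   14. -124.] [  28.   13. -140.]
w3.pkl 320 236 [  41.   18. -119.] [  41.   17. -123.] [  27.   15. -138.]
w3.pkl 330 236 [  42.   20. -119.] [  41.   20. -123.] [  28.   17. -140.]
w3.pkl 340 236 [  41.   23. -119.] [  41.   22. -123.] [  28.   19. -139.]
w3.pkl 350 236 [  41.   26. -118.] [  42.   24. -124.] [  28.   21. -140.]
w3.pkl 360 236 [  41.   29. -118.] [  41.   27. -123.] [  28.   24. -139.]
w3.pkl 370 236 [nan nan nan] [nan nan nan] [  27.   26. -138.]
w3.pkl 380 236 [  42.   34. -119.] [  41.   32. -123.] [  27.   29. -139.]
w3.pkl 390 236 [  42.   36. -119.] [  42.   35. -124.] [  27.   31. -139.]
```

The finger tips sit about 43 mm short of the reported TCP along tool z. The wrist depth and the scene view agree on this, so I allow for it by lowering every target by that amount. I descend to just above contact.

```bash
python3 -m handwheel '{"gripper":[0,0,0,0,0,0,0,0],"offset":[[4,-2,10],[0,0,10],[0,0,8],[0,0,3],[0,0,2],[0,0,2],[0,0,1],[0,0,0]],"rotation":[[0,0,0],[0,0,0],[0,0,0],[0,0,0],[0,0,0],[0,0,0],[0,0,0],[0,0,0]]}'
```

```text
t: 8.45
ee_pos: [0.5602, 0.2613, -0.0032]
eef_rot: [-180.0, 0.0, 90.0]
force: [-3.3, -1.3, 4.5]
opening: 0.0004
grasp_force: 2.1
```

```bash
python3 -m handwheel '{"gripper":[0,0,0,0,0,0,0,0],"offset":[[0,0,1],[0,0,1],[0,0,0],[0,0,0],[0,0,0],[0,0,0],[0,0,0],[0,0,0]],"rotation":[[0,0,0],[0,0,0],[0,0,0],[0,0,0],[0,0,0],[0,0,0],[0,0,0],[0,0,0]]}'
python3 - <<'E'
from h import *
s=get_state();print(s['ee_pos'],s['force'])
E
```

```text
t: 9.45
ee_pos: [0.5604, 0.2613, -0.0038]
eef_rot: [180.0, 0.1, 90.0]
force: [-5.8, -3.7, 13.1]
opening: 0.0002
grasp_force: 6.6
[ 0.56038682  0.26130501 -0.0037635 ] [-5.82546024 -3.72390617 13.05813432]
```

The button is at its stop (13 N) and the tip offset is about 39 mm. I release it, rise and travel to the clip.

```bash
python3 -m handwheel '{"gripper":[0,0,0.5,1,1,1,1,1],"offset":[[0,0,-20],[0,0,-60],[0,0,-61],[-56,-24,0],[-56,-24,0],[-56,-24,0],[-56,-24,0],[-56,-24,0]],"rotation":[[0,0,0],[0,0,0],[0,0,0],[0,0,0],[0,0,0],[0,0,0],[0,0,0],[0,0,0]]}'
python3 -m handwheel '{"gripper":[1,1,1,1,1,1,1,1],"offset":[[-13,-3,0],[0,0,0],[0,0,0],[0,0,0],[0,0,0],[0,0,0],[0,0,0],[0,0,0]],"rotation":[[0,0,0.053],[0,0,0.053],[0,0,0],[0,0,0],[0,0,0],[0,0,0],[0,0,0],[0,0,0]]}'
python3 - <<'E'
from h import *
m=camera_model("wrist");p,d=snapshot("wrist");s=get_state();print(s['ee_pos'],s['eef_rot'],s['opening'])
W=cloud(m,d);k=(W[...,2]>.095)&(W[...,2]<.14)&(d>.1)&(abs(W[...,1]+.03)<.04)&(abs(W[...,0]-.437)<.06)
e=R.from_euler('xyz',s['eef_rot'],degrees=True).as_matrix();L=(W-s['ee_pos'])@e*1000
k&=(abs(L[...,1])<40);print(k.sum(),np.nanpercentile(L[k],[2,50,98],axis=0).round(1),np.nanpercentile(W[k],[2,50,98],axis=0).round(4))
print(cv2.minAreaRect(L[k][:,:2].astype(np.float32)))
cv2.imwrite("pics/w5.png",p[:,:,::-1])
E
```

```text
t: 10.45
ee_pos: [0.4405, -0.0207, 0.1365]
eef_rot: [179.8, 0.1, 90.0]
force: [0.2, -0.7, 0.6]
opening: 0.0528
grasp_force: 0.0
t: 11.45
ee_pos: [0.4374, -0.0316, 0.1356]
eef_rot: [-180.0, 0.0, 83.9]
force: [-0.4, 0.1, 0.7]
opening: 0.087
grasp_force: 0.0
[ 0.4373988  -0.03168452  0.13561674] [1.79999403e+02 4.65806382e-03 8.39273234e+01] 0.08717417105146377
1177 [[ -8.5 -26.6  13.4]
 [  1.8 -15.3  22. ]
 [ 10.1  26.   40. ]] [[ 0.4109 -0.0415  0.0957]
 [ 0.4226 -0.0299  0.1136]
 [ 0.4633 -0.0197  0.1222]]
((0.4898185729980469, -0.4375476837158203), (53.979549407958984, 19.832441329956055), 89.54330444335938)
```

View pics/w5.png

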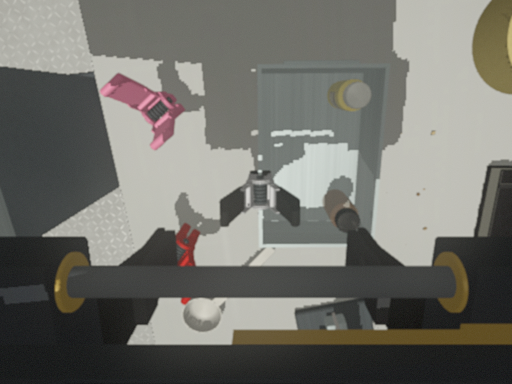

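The view shows the clip (222–298,200) centred between the fingers, aligned within 0.5 mm. I descend 86 mm and squeeze.

```bash
python3 -m handwheel '{"gripper":[1,1,1,1,1,1,1,1],"offset":[[0,0,30],[0,0,30],[0,0,16],[0,0,8],[0,0,2],[0,0,0],[0,0,0],[0,0,0]],"rotation":[[0,0,0],[0,0,0],[0,0,0],[0,0,0],[0,0,0],[0,0,0],[0,0,0],[0,0,0]]}' 35
python3 -m handwheel '{"gripper":[0.75,0.65,0.6,0.5,0.4,0.3,0.2,0.1],"offset":[[0,0,0],[0,0,0],[0,0,0],[0,0,0],[0,0,0],[0,0,0],[0,0,0],[0,0,0]],"rotation":[[0,0,0],[0,0,0],[0,0,0],[0,0,0],[0,0,0],[0,0,0],[0,0,0],[0,0,0]]}' 35
python3 -m handwheel '{"gripper":[0,0,0,0,0,0,0,0],"offset":[[0,0,0],[0,0,0],[0,0,0],[0,0,0],[0,0,0],[0,0,0],[0,0,0],[0,0,0]],"rotation":[[0,0,0],[0,0,0],[0,0,0],[0,0,0],[0,0,0],[0,0,0],[0,0,0],[0,0,0]]}' 35
```

```text
t: 12.5
ee_pos: [0.4378, -0.0318, 0.0501]
eef_rot: [180.0, 0.0, 83.9]
force: [0.2, -0.9, 0.0]
opening: 0.0872
grasp_force: 0.0
t: 13.5
ee_pos: [0.4392, -0.0317, 0.0528]
eef_rot: [179.9, 0.1, 83.9]
force: [-6.4, 0.6, 23.1]
opening: 0.0215
grasp_force: 35.0
t: 14.5
ee_pos: [0.4392, -0.0317, 0.0528]
eef_rot: [179.9, 0.1, 83.9]
force: [-6.2, 0.7, 22.7]
opening: 0.0218
grasp_force: 35.0
```

Fully squeezed (21.8 mm). I lift straight up.

```bash
python3 -m handwheel '{"gripper":[0,0,0,0,0,0,0,0],"offset":[[0,0,-5],[0,0,-10],[0,0,-25],[0,0,-40],[0,0,-50],[0,0,-30],[0,0,0],[0,0,0]],"rotation":[[0,0,0],[0,0,0],[0,0,0],[0,0,0],[0,0,0],[0,0,0],[0,0,0],[0,0,0]]}'
python3 - <<'E'
from h import *
p,d=snapshot("scene");q,_=snapshot("wrist")
cv2.imwrite("pics/lift.png",np.hstack([cv2.resize(p[110:240,180:310],(400,400),interpolation=2),cv2.resize(q[100:384,114:398],(400,400))])[:,:,::-1])
E
```

```text
t: 15.5
ee_pos: [0.4367, -0.0316, 0.2087]
eef_rot: [-179.9, 0.0, 83.9]
force: [-0.7, -0.2, -0.6]
opening: 0.0213
grasp_force: 35.0
```

View pics/lift.png

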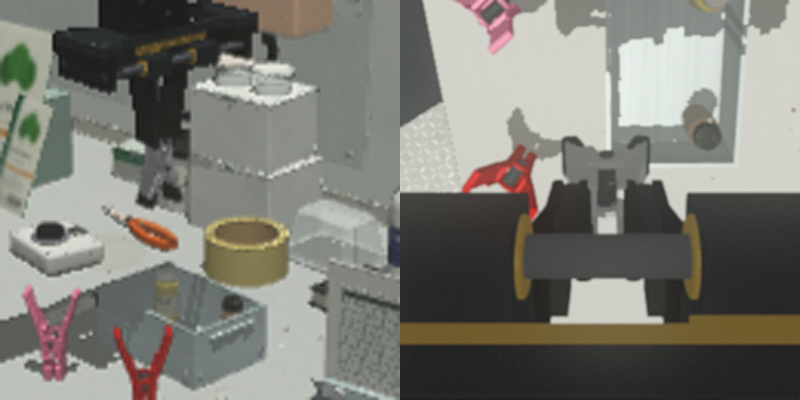

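The clip hangs in the gripper with its jaws spread, clear of the bin: scene crop (160,190), wrist jaws (575–640,150). I measure where its jaw tips lie in the tool frame.

```bash
python3 - <<'E'
from h import *
s=get_state();e=R.from_euler('xyz',s['eef_rot'],degrees=True).as_matrix()
for n in("wrist","scene"):
    m=camera_model(n);p,d=snapshot(n);W=cloud(m,d);L=(W-s['ee_pos'])@e*1000
    k=(abs(L[...,0])<25)&(abs(L[...,1])<35)&(L[...,2]>-55)&(L[...,2]<80)
    print(n,k.sum(),L[k].min(0).round(),L[k].max(0).round())
    for z in range(-45,60,6):
        q=L[k&(abs(L[...,2]-z)<3)]
        if len(q)>2: print(z,len(q),np.percentile(q[:,0],[3,50,97]).round(1),np.percentile(q[:,1],[3,97]).round(1))
E
```

```text
wrist 3208 [-12. -22. -55.] [14. 21. 23.]
-45 298 [ 8.3  9.9 11.7] [-18.1  19.1]
-39 250 [-8.8  9.5 11.6] [-16.6  17.9]
-33 143 [-8.8  9.2  9.9] [-8.9  9.8]
-27 283 [-8.8  0.  10. ] [-8.7  9.4]
-21 583 [-10.8   4.8  11.9] [-9.3  8.1]
-15 377 [-7.4  8.9 13.9] [-11.9  11.9]
-9 111 [-0.4 11.4 11.9] [-13.1  12.8]
-3 189 [-3.7  8.8 11.9] [-14.7  14.5]
3 137 [-6.3  3.7 10.3] [-16.9  16.2]
9 199 [-7.9  6.9 10.2] [-18.7  18. ]
15 161 [-7.7  6.7 10.3] [-20.5  19.8]
21 100 [-8.9  7.  10.4] [-21.7  20.8]
scene 289 [-17. -25. -55.] [13. 18. 26.]
-45 30 [-12.8  -6.    6.5] [-22.6  14.7]
-39 19 [-12.1  -7.3   3.4] [-17.7  11.1]
-33 13 [-10.9  -4.4   5.7] [-12.7   7.7]
-27 20 [-12.1  -6.    6.9] [-13.6   6.1]
-21 25 [-15.7  -8.4   6.5] [-15.1   7.7]
-15 20 [-16.2  -8.3   8.6] [-15.7   7.5]
-9 20 [-12.6  -7.9   8. ] [-15.4   8.3]
-3 20 [-13.7  -9.4   7.5] [-18.   10.7]
3 22 [-14.5  -6.2   5.8] [-21.2  12.4]
9 23 [-12.6  -3.2   5.5] [-22.4  11.7]
15 24 [-13.4  -4.5   5.3] [-23.2  15.8]
21 18 [-12.7  -3.    8.9] [-24.5  15.4]
```

Clip upright: pin at tool z ≈ -17 mm, tips at +23 mm. Now to above the card.

```bash
python3 -m handwheel '{"gripper":[0,0,0,0,0,0,0,0],"offset":[[0,0,-10],[0,0,-10],[-35,7,0],[-50,10,0],[-55,11,0],[-50,10,0],[-33,7.6,0],[0,0,0]],"rotation":[[0,0,-0.107],[0,0,-0.106],[0,0,0],[0,0,0],[0,0,0],[0,0,0],[0,0,0],[0,0,0]]}'
python3 -m handwheel '{"gripper":[0,0,0,0,0,0,0,0],"offset":[[0,0,0],[0,0,0],[0,0,0],[0,0,0],[0,0,0],[0,0,0],[0,0,0],[0,0,0]],"rotation":[[0,0,0],[0,0,0],[0,0,0],[0,0,0],[0,0,0],[0,0,0],[0,0,0],[0,0,0]]}'
cat > card.py <<'E'
from h import *
import sys
s=get_state();e=R.from_euler('xyz',s['eef_rot'],degrees=True).as_matrix()
m=camera_model("wrist");p,d=snapshot("wrist");W=cloud(m,d);L=(W-s['ee_pos'])@e*1000
print(s['ee_pos'].round(4),s['eef_rot'].round(1),s['force'].round(1),s['opening'])
k=(W[...,2]>.142)&(W[...,2]<.156)&(L[...,0]>-60)&(L[...,0]<130)&(abs(L[...,1])<9)
q=L[k];print(k.sum(),q.min(0).round(),q.max(0).round(),"fit y=a*x+b",np.polyfit(q[:,0],q[:,1],1).round(4))
for x in range(int(q[:,0].min()),int(q[:,0].max()),8):
    r=q[abs(q[:,0]-x)<4]
    if len(r):print(x,len(r),np.percentile(r[:,1],[3,50,97]).round(1),np.median(r[:,2]).round(1))
cv2.imwrite(sys.argv[1],p[:,:,::-1])
E
python3 card.py pics/w6.png
```

```text
t: 16.7
ee_pos: [0.5058, -0.2515, 0.2277]
eef_rot: [-179.9, -0.1, 95.9]
force: [-0.7, 0.2, -1.3]
opening: 0.0216
grasp_force: 35.0
t: 17.7
ee_pos: [0.5065, -0.2485, 0.2296]
eef_rot: [-180.0, 0.0, 96.1]
force: [-0.7, -0.5, -0.4]
opening: 0.0214
grasp_force: 35.0
[ 0.5065 -0.2485  0.2296] [-180.     0.    96.1] [-0.7 -0.5 -0.4] 0.02141031872085925
267 [-15.  -2.  77.] [59.  0. 82.] fit y=a*x+b [ 0.002  -0.7138]
-15 16 [-1.6 -0.7  0.1] 79.5
-7 26 [-1.6 -0.7  0.1] 79.2
1 27 [-1.6 -0.7  0.1] 79.5
9 28 [-1.5 -0.7  0.1] 79.3
17 29 [-1.5 -0.7  0.2] 79.4
25 27 [-1.5 -0.7  0.2] 79.5
33 30 [-1.5 -0.6  0.2] 79.3
41 30 [-1.5 -0.6  0.2] 79.3
49 30 [-1.4 -0.6  0.2] 79.3
57 24 [-1.4 -0.6  0.2] 79.3
```

View pics/w6.png

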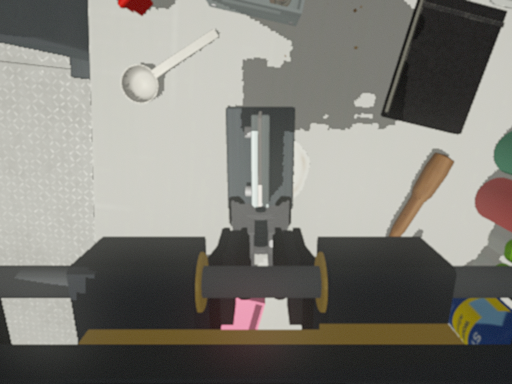

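The card's top edge (260,115–205) lies midway between the jaws: 0.7 mm off, parallel, and centred along its length. I descend 82 mm.

```bash
python3 -m handwheel '{"gripper":[0,0,0,0,0,0,0,0],"offset":[[0,-0.7,20],[0,0,20],[0,0,14],[0,0,10],[0,0,8],[0,0,6],[0,0,4],[0,0,0]],"rotation":[[0,0,0],[0,0,0],[0,0,0],[0,0,0],[0,0,0],[0,0,0],[0,0,0],[0,0,0]]}'
python3 -m handwheel '{"gripper":[0,0,0,0,0,0,0,0],"offset":[[0,0,0],[0,0,0],[0,0,0],[0,0,0],[0,0,0],[0,0,0],[0,0,0],[0,0,0]],"rotation":[[0,0,0],[0,0,0],[0,0,0],[0,0,0],[0,0,0],[0,0,0],[0,0,0],[0,0,0]]}'
python3 card.py pics/w7.png; python3 - <<'E'
from h import *
p,d=snapshot("scene");q=cv2.imread("pics/w7.png")[:,:,::-1]
cv2.imwrite("pics/fin.png",np.hstack([cv2.resize(p[130:260,260:390],(400,400),interpolation=2),cv2.resize(q[100:384,114:398],(400,400))])[:,:,::-1])
E
```

```text
t: 18.75
ee_pos: [0.5058, -0.2486, 0.1475]
eef_rot: [-180.0, -0.0, 96.1]
force: [0.2, -0.2, -0.3]
opening: 0.0214
grasp_force: 35.0
t: 19.75
ee_pos: [0.5059, -0.2486, 0.1477]
eef_rot: [180.0, 0.0, 96.1]
force: [0.6, -0.1, -1.1]
opening: 0.0216
grasp_force: 35.0
[ 0.5059 -0.2486  0.1477] [180.    0.   96.1] [ 0.6 -0.1 -1.1] 0.02163344724571773
576 [-60.  -9.  -8.] [59.  9.  2.] fit y=a*x+b [ 0.0019 -0.2956]
-59 27 [-1.2  0.2  0.8] -2.4
-51 11 [-1.1 -0.5  0.8] -3.0
-27 34 [-1.1 -0.1  0.9] -2.4
-19 10 [-1.1 -0.1  0.9] -2.7
13 111 [-8.7 -0.9  8.7] -2.8
21 64 [-1.5 -0.3  0.9] -2.6
29 64 [-1.5 -0.3  0.9] -2.5
37 65 [-1.5 -0.3  0.9] -2.6
45 82 [-1.5 -0.3  1.5] -2.5
53 84 [-1.4  0.   1.5] -2.6
```

View pics/fin.png

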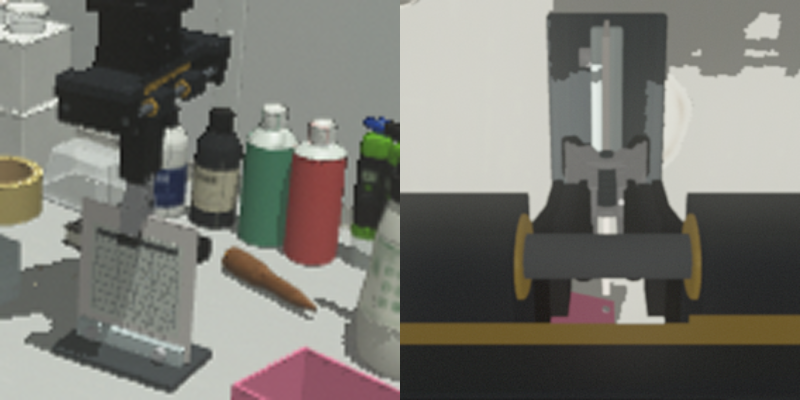

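The clip straddles the middle of the card (scene 135,215), with the card centred between the spread jaws, the tips about 25 mm down and no contact force. I hand the job in.

```bash
python3 -c "
from station import *
print(job_done())"
```

```text
the job is handed in; nothing more can be done
None
```

The job is handed in at about 20 s of the 51 s: the button was pressed to its stop and released, and the clip is held fully open astride the middle of the card, jaw tips about 25 mm down on each side, with no contact seen in the measurements.

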